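# Pack the control jars from the reagent carousel into the carrying case

## Task

Pack every amber control jar that is on the carousel into the carrying case: only the compartment standing at the front opening of the clear cover can be reached, so turn the carousel by its middle knob to bring each jar there, lift it out and stand it upright in a free cell of the case tray, one jar to a cell. When all jars are in, swing both shell halves of the case fully shut so that their edges meet over the jars. The low tin stays on the carousel, and the bottle, the slide box and the timer beyond are to be left alone.

Things in the scene. Friction and masses are not known exactly. Their poses are not given: they have to be found in the camera images.
- carousel: fixed white base of the carousel, 290 x 290 x 20 mm, origin under its centre, on the counter; -x is its front side, z up. Posts 10 mm thick at its corners (138 mm from the centre in x and y) carry a flat clear cover, 290 x 290 mm, 74 to 78 mm above the counter
- front_slot (a point): point on the rotor deck, 30 mm above the counter, 90 mm from the rotor's axis towards the base's front (-x): where the middle of the front compartment comes. Above it the clear cover has its one slot, 104 mm wide (52 mm either side of the centre line), running from the front edge to 40 mm behind the axis; the other five compartments lie under the cover
- rotor: rotor, origin at the counter on the base's centre axis; turns endlessly either way (friction 0.08 N m, stays where left). Grey disc of 135 mm radius, deck 30 mm above the counter, six compartments 60 degrees apart, middles at 90 mm radius, at 0, 60.. degrees from the rotor's x; between them thin walls 14 mm high (27 to 127 mm radius), inner wall (54 mm out) 14 mm high, rim 12 mm high
- knob_grip (a point): point on the rotor's axis 101 mm above the counter, at which to grip the black knob bar, turning with the rotor: the bar is 32 mm long along this point's x axis, 12 mm thick along its y axis and reaches from 80 to 108 mm above the counter, on a round 20 mm stem
- jar1: amber jar with a white cap, one upright cylinder 38 mm in diameter and 36 mm tall, heavy foot, about 60 g; origin at the centre of its underside, z up. Three to five of the five jars are present; an absent one reads None from the start
- jar2: amber jar with a white cap, one upright cylinder 38 mm in diameter and 36 mm tall, heavy foot, about 60 g; origin at the centre of its underside, z up. Three to five of the five jars are present; an absent one reads None from the start
- jar3: amber jar with a white cap, one upright cylinder 38 mm in diameter and 36 mm tall, heavy foot, about 60 g; origin at the centre of its underside, z up. Three to five of the five jars are present; an absent one reads None from the start
- jar4: amber jar with a white cap, one upright cylinder 38 mm in diameter and 36 mm tall, heavy foot, about 60 g; origin at the centre of its underside, z up. Three to five of the five jars are present; an absent one reads None from the start
- jar5: amber jar with a white cap, one upright cylinder 38 mm in diameter and 36 mm tall, heavy foot, about 60 g; origin at the centre of its underside, z up. Three to five of the five jars are present; an absent one reads None from the start
- tin: low aluminium tin, 45 mm in diameter, 18 mm tall, origin at the centre of its underside; it shares the carousel with the jars and stays there
- case: fixed grey tray of the carrying case, 193 mm long in x, 130 mm in y, 18 mm high; origin under its centre, on the counter, z up. Six square cells, each 59 mm wide inside, middles at x = -63, 0, 63 mm and y = -31.5, 31.5 mm; floor 4 mm above the counter, walls 4 mm thick. The hinges of the two shell halves run along the tray's x, 71 mm either side of the centre in y, 12 mm above the counter
- shell_l (a joint): opening of the white shell half hinged on the tray's +y side, rad: 0 = shut, its free edge meeting the other's over the tray's centre line; up to 1.57 = tipped outwards on its back. Stiff hinge: stays where left, takes 0.1 to 0.25 N m (2 to 4 N at the edge). It can be pushed over from outside on the roof's outer face, then pressed down from above
- shell_r (a joint): the same for the shell half hinged on the tray's -y side, mirror image of the other
- shell_l_edge (a point): middle of the free edge of the +y half, on the outer face of its roof: 71 mm across from the hinge and 48 mm above it when shut. The half is 205 mm long along x, with 3 mm back and end walls and a flat roof 8 mm thick, 52 to 60 mm above the counter when shut; at 1.57 the roof stands upright, its outer face 48 mm outside the hinge, its free edge on top, 83 mm high
- shell_r_edge (a point): the same for the -y shell half
- wash_bottle: bystander: bottle 60 mm in diameter, 150 mm tall, beyond the work; origin at the centre of its underside
- slide_box: bystander: box 90 x 50 x 35 mm beyond the work; origin at the centre of its underside
- timer: bystander: white timer 50 x 70 x 22 mm beyond the work; origin at the centre of its underside
There are look-alikes about, which are no part of the job. Leave any purple look-alike of the case alone.

How it is judged:
By the outcome, as a careful person would: the job done as asked, in the order asked, and still so for the second after the job is handed in, with the robot touching nothing.
Of jar1, jar2, jar3, jar4, jar5 only 3 to 5 are there at a start; the rules pass over those that are not, and their reading is None.
At some moment in a run one of jar1, jar2, jar3, jar4, jar5 may be knocked a few centimetres aside while the robot is not near it.
It also fails if it takes over 210 s, if anything falls off the work surface, if the arm or the gripper's body presses on something with over 40 N, if the wrist force passes 120 N, or if a joint passes its speed limit or range.

## Robot

A 6-joint arm with a two-finger parallel gripper is mounted at the origin on the work surface. World frame = base frame: x ahead of the robot, y to its left, z up, the work surface at z = 0. Lengths are in mm, angles in rad, forces in N, time in s.
With the tool pointing down it reaches from about 350 to 975 mm from the base axis. Payload 7.1 kg.
Tool frame: the origin (TCP) lies between the finger pads; the fingertips stand 19 mm ahead of it and the grasp point (between the pads) is the TCP (ctrl.tcp_to_tips is the distance from the TCP to the fingertips, in mm); z points along the fingers, y is the line along which they close (so a half turn about z gives the same grasp; the last joint's range is limited). The gripper opens to 88 mm and grips with 3 to 60 N. Pads are 20 mm wide; open, the fingers measure 115 mm over their backs; the gripper's body (75 mm by 178 mm) begins 61 mm behind the grasp point.
Start: joints at [1.109, 0.423, 1.63, -0, 1.089, -0.019], TCP at [267.762, 564.72, 241.675] pointing down, gripper open.
Joint ranges: [-3, 3], [-0.9, 2.11], [0.09, 2.58], [-1.31, 4.45], [0.11, 2.69], [-2.54, 2.54]. Speed limits (rad/s): [2.39, 2.39, 3.01, 3.14, 3.14, 3.14].

## Interface

Orientations are given as a rotation vector (axis times angle).
In Python, from workcell import status, optics, ctrl gives the robot as it stands. The module is installed in compiled form; this text tells all that it offers.
- The arm moves only by the shell command python3 -m inch 'ROWS'. ROWS is JSON, a list that holds one entry, the list of rows, each a list of 7 numbers: the shift along the tool's x, y, z in mm, then the turn, a rotation vector about the tool's x, y, z in rad, then the opening in per cent of the stroke, from 0 (shut) to 100 (fully open). A call has 1 to 20 rows; each row is the pose to reach, as a shift and turn from the pose commanded when the call began, along the tool's axes at that moment; what a row does not reach only later rows make up. A row lasts 1/10 s, in which the tool goes at most 50 mm and 8.59 degrees, less where a joint would pass 70% of its speed; a pose out of reach is approached as far as the arm can. A call with a gripper value outside its range is refused whole. The fingers move at their own pace and stop on an object; the grip force is fixed at half the most. Time passes only in rows, so rows that repeat a pose let the fingers close. It gives the time, the measured TCP pose, the force, the opening and the grip force at its end, in the units of the state.
- status.get_obs(): the state, without advancing time (a new reading comes with each control period).
- optics.get_image(name): name is "side" or "top"; returns a dict with "frame" (384x512x3 uint8, red, green, blue), "fx", "fy", "cx", "cy" (pixels), "rvec" (rotation vector, rad) and "tvec" (3), from world to camera coordinates, as OpenCV has them. Camera axes: x right, y down, z forward; pixel columns grow to the right and rows downward; lengths in mm; the calibration is good to about 2 mm. A picture is of the moment at which its call begins. There is no depth.
- ctrl.close_job(): hands the job in; it is judged then, once.
The state is a dict: "t": time; "qpos": joint angles; "qvel": joint speeds; "joint_torque": joint torques, N m; "ee_pos": TCP position; "orientation": TCP orientation; "ft_force": force on the tool from outside, world axes, zero at the start; "moment": the same for the moment, N m; "width": finger opening in mm; "grasp_force": force on a finger pad.
Only numpy, scipy, OpenCV 4.12 (cv2) and the standard library are available. Lean on these libraries where they do the work, as an engineer would, in place of code of your own. Each camera call takes 0.05 s, during which the arm holds its last target. There are 200 camera calls.

## Working session

There is one attempt and no reset: what is moved stays moved. The work goes in short steps, Python scripts to look and compute and a shell command to move; the robot and the scene stay as the last step left them, time stands still between calls to the robot, and variables do not carry over. Pictures are saved under pics/ and viewed, at most 14 in all, crops included, and the job is handed in when it is done.

```bash
mkdir -p pics; python3 - <<'E'
from workcell import status,optics,ctrl
import cv2
o=status.get_obs();print(o['t'],o['ee_pos'],o['orientation'],o['width'],ctrl.tcp_to_tips)
for n in('top','side'):
    d=optics.get_image(n);cv2.imwrite(f'pics/{n}0.png',d['frame'][:,:,::-1]);print(n,d['fx'],d['fy'],d['cx'],d['cy'],d['rvec'],d['tvec'])
E
```

```text
0.0 [267.5471514  564.25613773 240.92638504] [-6.89899243e-01 -3.06453385e+00  2.28838174e-03] 87.98174575743234 19.0
top 456.87402639559554 456.87402639559554 258.2774941559411 187.87286564032422 [ 2.14052315 -2.12492632  0.13885627] [  12.84160204  537.65711708 1415.05962848]
side 419.1487199954461 419.1487199954461 249.16607304880532 187.83404200601012 [ 2.17307531 -0.83145978  0.36144872] [-404.62122109  283.30079763  845.78197911]
```

View pics/top0.png

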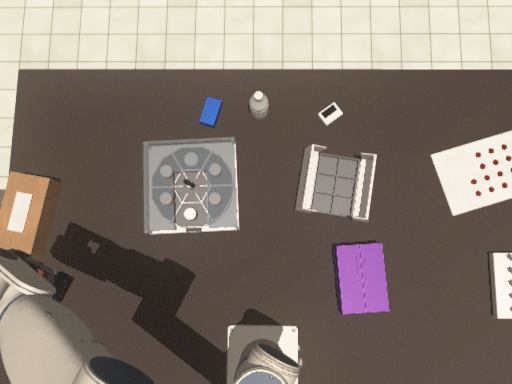

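View pics/side0.png

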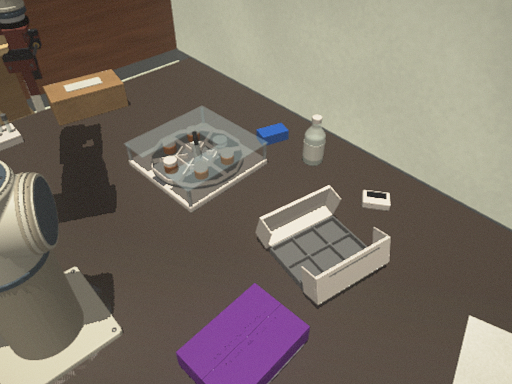

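Top view: the carousel is centred near (190,185) with its slot facing down (towards the robot) and a jar at (190,214). Five jar-like circles and a larger pale one (the tin) at (190,159). The grey case is at (336,184). The purple look-alike at (362,278) gets left alone.

```bash
cat > h.py <<'E'
import numpy as np, cv2
from workcell import status,optics,ctrl
from scipy.spatial.transform import Rotation as R
def cam(n):
    d=optics.get_image(n); d['R']=cv2.Rodrigues(np.array(d['rvec']))[0]; d['t']=np.array(d['tvec']); return d
def ray(d,u,v):
    r=d['R'].T@np.array([(u-d['cx'])/d['fx'],(v-d['cy'])/d['fy'],1]); return -d['R'].T@d['t'], r
def onz(d,u,v,z):
    c,r=ray(d,u,v); return c+r*(z-c[2])/r[2]
def proj(d,p):
    q=d['R']@np.array(p,float)+d['t']; return np.array([d['fx']*q[0]/q[2]+d['cx'],d['fy']*q[1]/q[2]+d['cy']])
def tri(d1,p1,d2,p2):
    (a,r),(b,s)=ray(d1,*p1),ray(d2,*p2); k=np.linalg.lstsq(np.c_[r,-s],b-a,rcond=None)[0]; return (a+k[0]*r+b+k[1]*s)/2, np.linalg.norm(a+k[0]*r-b-k[1]*s)
def tool(p,yaw=None):
    "shift along present tool axes (measured pose) to world p"
    o=status.get_obs(); return R.from_rotvec(o['orientation']).inv().apply(np.array(p)-o['ee_pos'])
E
python3 - <<'E'
from h import *
t=cam('top');s=cam('side')
a=cv2.resize(t['frame'][130:240,138:248],None,fx=4,fy=4,interpolation=2);b=cv2.resize(t['frame'][138:226,290:380],(400,391),interpolation=2)
c=cv2.resize(s['frame'][100:210,120:275],(440,312)[:2],interpolation=2)
im=np.zeros((600,800,3),np.uint8);im[:300,:300]=cv2.resize(t['frame'][135:240,138:243],(300,300),interpolation=2)
im[:300,310:610]=cv2.resize(t['frame'][140:225,293:378],(300,300),interpolation=2)
im[305:600,:400]=cv2.resize(s['frame'][100:210,120:270],(400,295),interpolation=2)
im[305:600,405:800]=cv2.resize(s['frame'][185:300,250:404],(395,295),interpolation=2)
cv2.imwrite('pics/c1.png',im[:,:,::-1])
print(onz(t,190,185,0),onz(t,336,184,0))
E
```

```text
[552.07703754 242.52452543   0.        ] [ 558.05927834 -236.41412526    0.        ]
```

View pics/c1.png

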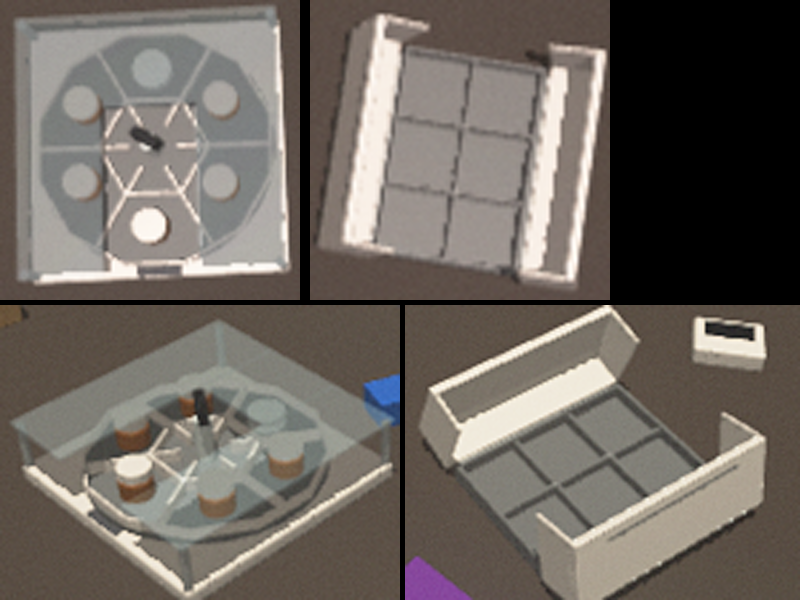

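Five jars (top px (190,214), (166,171), (215,170), (166,199), (215,199)), each with amber body visible in the side view. The flat, pale, wider disc at (191,159) is the tin. The grey tray with white shells is the real case. Next I measure positions.

```bash
python3 - <<'E'
from h import *
t=cam('top');s=cam('side')
np.set_printoptions(precision=1,suppress=True)
def blobs(d,box,f,mn=15):
    u0,v0,u1,v1=box;c=d['frame'][v0:v1,u0:u1].astype(int);m=f(c).astype(np.uint8)
    n,l,st,ce=cv2.connectedComponentsWithStats(m);return [(ce[i]+[u0,v0],st[i,4],st[i,:4]+[u0,v0,0,0]) for i in range(1,n) if st[i,4]>=mn],m
g=lambda c:c.min(2)
print('cap top',blobs(t,(176,200,206,226),lambda c:g(c)>190)[0])
print('cap side',blobs(s,(155,145,185,180),lambda c:g(c)>165)[0])
dk=lambda c:c.max(2)<50
b,m=blobs(t,(178,174,202,196),dk,8);print('knob top',b)
ys,xs=np.nonzero(m);print(cv2.minAreaRect(np.c_[xs,ys].astype(np.float32)))
print('knob side',blobs(s,(185,120,206,160),dk,8)[0])
# amber in side
amb=lambda c:(c[:,:,0]-c[:,:,2]>35)
print('amber',[ (x[0],x[1]) for x in blobs(s,(125,100,270,205),amb,8)[0]])
# tray cells in top
G=cv2.cvtColor(t['frame'],cv2.COLOR_RGB2GRAY);cr=cv2.resize(G[140:225,293:378],None,fx=6,fy=6,interpolation=2)
m=((cr>95)&(cr<165)).astype(np.uint8);m=cv2.erode(m,np.ones((5,5)))
n,l,st,ce=cv2.connectedComponentsWithStats(m)
for i in range(1,n):
    if st[i,4]>3000:
        p=(ce[i]+.5)/6-.5+[293,140];print('cell',p,st[i,4],onz(t,*p,4),onz(t,*p,11))
E
```

```text
cap top [(array([183.6, 203.6]), np.int32(26), array([177, 200,  17,  12])), (array([189.5, 213.2]), np.int32(109), array([184, 208,  12,  11]))]
cap side [(array([170.9, 159. ]), np.int32(115), array([162, 152,  23,  12])), (array([162. , 174.8]), np.int32(23), array([155, 169,  17,  11]))]
knob top []
((14.5, 11.5), (1.4142135381698608, 0.0), 135.0)
knob side [(array([195. , 140.3]), np.int32(23), array([193, 136,   5,   9]))]
amber [(array([125.9, 102.8]), np.int32(18)), (array([189.9, 137.4]), np.int32(34)), (array([169.6, 149.3]), np.int32(85)), (array([226.7, 160.3]), np.int32(75)), (array([170.4, 168.9]), np.int32(86)), (array([200.9, 174.5]), np.int32(80))]
cell [303.1 180. ] 13510 [ 570.1 -128.7    4. ] [ 568.9 -128.2   11. ]
cell [365.6 184. ] 13806 [ 558. -332.    4.] [ 556.9 -330.5   11. ]
cell [334.5 184.6] 80955 [ 555.3 -230.8    4. ] [ 554.2 -229.8   11. ]
```

```bash
python3 - <<'E'
from h import *
t=cam('top');s=cam('side')
np.set_printoptions(precision=1,suppress=True)
G=cv2.cvtColor(t['frame'],cv2.COLOR_RGB2GRAY)
k=G[174:196,180:200];print(k.min())
m=(k<75);ys,xs=np.nonzero(m);print(m.sum());r=cv2.minAreaRect(np.c_[xs+180,ys+174].astype(np.float32));print('knob rect',r)
bx=cv2.boxPoints(r);w=[onz(t,*p,108)[:2] for p in bx];print(np.array(w),np.mean(w,0))
for a,b in ((w[0],w[1]),(w[1],w[2])):print(np.linalg.norm(b-a),np.degrees(np.arctan2(*(b-a)[::-1])))
capt=(189.5,213.2)
c=s['frame'][148:168,158:184].astype(int);mm=(c.min(2)>165);ys,xs=np.nonzero(mm);print('capside',xs.min()+158,xs.max()+158,ys.min()+148,ys.max()+148)
print('jar top tri',tri(t,capt,s,(170.5,157.5)),onz(t,*capt,36+30))
print('knob tri',tri(t,r[0],s,(195,135)))
cr=cv2.resize(G[140:225,293:378],None,fx=6,fy=6,interpolation=2)
m=((cr<165)&(cr>60)).astype(np.uint8)
l=cv2.adaptiveThreshold(cv2.GaussianBlur(cr,(0,0),3),255,cv2.ADAPTIVE_THRESH_MEAN_C,cv2.THRESH_BINARY,61,-1)
m=cv2.erode(((l>0)&(cr>85)&(cr<175)).astype(np.uint8),np.ones((3,3)))
n,l,st,ce=cv2.connectedComponentsWithStats(m)
for i in range(1,n):
    if st[i,4]>2500:
        p=(ce[i]+.5)/6-.5+[293,140];print('cell',p,st[i,4],st[i,2:4],onz(t,*p,4))
E
```

```text
45
41
knob rect ((188.8000030517578, 182.9000244140625), (11.180339813232422, 3.5777084827423096), 26.56505012512207)
[[544.2 245.5]
 [554.1 240.9]
 [538.8 209.7]
 [528.9 214.3]] [541.5 227.6]
10.94586371600097 -24.70735677187001
34.70529453658184 -116.18978594774083
capside 162 183 149 164
jar top tri (array([454. , 228.7,  67.8]), np.float64(3.432994824003151)) [452.7 229.8  66. ]
knob tri (array([542.8, 228.6, 101.4]), np.float64(0.5674397471357262))
cell [300.9 180.2] 4810 [ 80 382] [ 569.3 -121.5    4. ]
cell [345.6 166.3] 8116 [204 143] [ 616.5 -268.3    4. ]
cell [329.5 164.8] 5296 [ 98 111] [ 621.  -215.7    4. ]
cell [326.7 184.3] 5052 [ 97 107] [ 556.4 -205.4    4. ]
cell [343.4 187. ] 6710 [115 111] [ 547.5 -259.7    4. ]
cell [333.4 205.7] 13415 [250 132] [ 486.2 -226.4    4. ]
```

```bash
cat >> h.py <<'E'
def go(x,y,z,yaw):
    "print tool-axis shift and turn to reach world x,y,z pointing down with tool y at yaw degrees"
    o=status.get_obs(); A=R.from_rotvec(o['orientation']); c,s=np.cos(np.radians(yaw)),np.sin(np.radians(yaw))
    B=R.from_matrix(np.array([[s,c,0],[-c,s,0],[0,0,-1.]])); 
    print('go',np.round(A.inv().apply(np.array([x,y,z])-o['ee_pos']),1),np.round((A.inv()*B).as_rotvec(),3),'t',o['t'])
E
python3 -c "
from h import *
go(453,229.5,140,0)"
python3 -m inch '[[[-311,-223,100,0,0,1.13,68],[-311,-223,100,0,0,1.13,68],[-311,-223,100,0,0,1.13,68],[-311,-223,100,0,0,1.13,68],[-311,-223,100,0,0,1.13,68],[-311,-223,100,0,0,1.13,68],[-311,-223,100,0,0,1.13,68],[-311,-223,100,0,0,1.13,68],[-311,-223,100,0,0,1.13,68],[-311,-223,100,0,0,1.13,68],[-311,-223,100,0,0,1.13,68],[-311,-223,100,0,0,1.13,68],[-311,-223,100,0,0,1.13,68],[-311,-223,100,0,0,1.13,68]]]'
python3 - <<'E'
from h import *
go(453,229.5,66,0)
for n in('top','side'):
    d=cam(n);cv2.imwrite(f'pics/{n}1.png',d['frame'][:,:,::-1])
im=np.vstack([cv2.resize(cv2.imread('pics/top1.png')[100:250,100:300],(400,300)),cv2.resize(cv2.imread('pics/side1.png')[70:220,100:300],(400,300))])
cv2.imwrite('pics/c2.png',im)
E
```

```text
t: 1.8
ee_pos: [452.9, 230.8, 141.9]
orientation: [2.222, 2.221, 0.001]
ft_force: [-0.2, -0.3, -0.3]
width: 59.8
grasp_force: 0.0Traceback (most recent call last):
  File "<string>", line 3, in <module>
    go(453,229.5,140,0)
    ~~^^^^^^^^^^^^^^^^^
  File "h.py", line 20, in go
    B=R.from_matrix(np.array([[s,c,0],[-c,s,0],[0,0,-1.]]));
  File "scipy/spatial/transform/_rotation.pyx", line 1143, in scipy.spatial.transform._rotation.Rotation.from_matrix
ValueError: Non-positive determinant (left-handed or null coordinate frame) in rotation matrix 0: [[ 0.  1.  0.]
 [-1.  0.  0.]
 [ 0.  0. -1.]].
Traceback (most recent call last):
  File "h.py", line 20, in go
    B=R.from_matrix(np.array([[s,c,0],[-c,s,0],[0,0,-1.]]));
  File "scipy/spatial/transform/_rotation.pyx", line 1143, in scipy.spatial.transform._rotation.Rotation.from_matrix
ValueError: Non-positive determinant (left-handed or null coordinate frame) in rotation matrix 0: [[ 0.  1.  0.]
 [-1.  0.  0.]
 [ 0.  0. -1.]].
```

```bash
sed -i 's/\[\[s,c,0\],\[-c,s,0\]/[[-s,c,0],[c,s,0]/' h.py
python3 - <<'E'
from h import *
go(453,229.5,66,0)
for n in('top','side'):
    d=cam(n);cv2.imwrite(f'pics/{n}1.png',d['frame'][:,:,::-1])
im=np.vstack([cv2.resize(cv2.imread('pics/top1.png')[100:250,100:300],(400,300)),cv2.resize(cv2.imread('pics/side1.png')[70:220,100:300],(400,300))])
cv2.imwrite('pics/c2.png',im)
E
```

```text
go [-1.4  0.  75.9] [ 0. -0. -0.] t 1.8
```

View pics/c2.png

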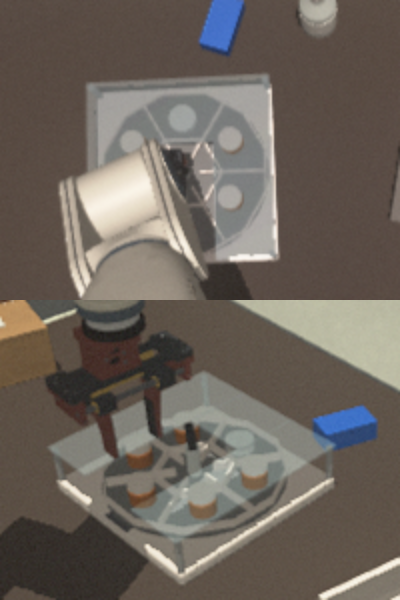

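The gripper is above the front jar in the slot and the side view agrees. I'll go down and grip.

```bash
python3 -m inch '[[[-1.4,0,40,0,0,0,68],[-1.4,0,76,0,0,0,68],[-1.4,0,76,0,0,0,68],[-1.4,0,76,0,0,0,20],[-1.4,0,76,0,0,0,20],[-1.4,0,76,0,0,0,20],[-1.4,0,76,0,0,0,20],[-1.4,0,76,0,0,0,20],[-1.4,0,76,0,0,0,20],[-1.4,0,60,0,0,0,20],[-1.4,0,20,0,0,0,20],[-1.4,0,-20,0,0,0,20],[-1.4,0,-20,0,0,0,20]]]'
python3 - <<'E'
from h import *
c=np.array([552,-233]);a=np.radians(-9.2);M=np.array([[np.cos(a),-np.sin(a)],[np.sin(a),np.cos(a)]])
for x in(63,0,-63):
    for y in(31.5,-31.5): print(x,y,np.round(c+M@[x,y],1))
p=c+M@[63,-31.5];go(*p,120,-9.2)
E
```

```text
t: 3.2
ee_pos: [456.1, 229.9, 166.2]
orientation: [2.222, 2.217, 0.013]
ft_force: [0.2, -0.1, -1.7]
width: 37.5
grasp_force: 30.0
63 31.5 [ 619.2 -212. ]
63 -31.5 [ 609.2 -274.2]
0 31.5 [ 557.  -201.9]
0 -31.5 [ 547.  -264.1]
-63 31.5 [ 494.8 -191.8]
-63 -31.5 [ 484.8 -254. ]
go [-503.9  153.7   45.6] [ 0.008 -0.004  0.159] t 3.2
```

```bash
python3 -m inch '[[[-504,156,20,0,0,0.16,20],[-504,156,20,0,0,0.16,20],[-504,156,20,0,0,0.16,20],[-504,156,20,0,0,0.16,20],[-504,156,20,0,0,0.16,20],[-504,156,20,0,0,0.16,20],[-504,156,20,0,0,0.16,20],[-504,156,20,0,0,0.16,20],[-504,156,20,0,0,0.16,20],[-504,156,20,0,0,0.16,20],[-504,156,20,0,0,0.16,20],[-504,156,20,0,0,0.16,20],[-504,156,20,0,0,0.16,20],[-504,156,20,0,0,0.16,20],[-504,156,20,0,0,0.16,20]]]'
python3 - <<'E'
from h import *
go(609.2,-274.2,41,-9.2)
for n in('top','side'):
    d=cam(n);cv2.imwrite(f'pics/{n}2.png',d['frame'][:,:,::-1])
im=np.hstack([cv2.resize(cv2.imread('pics/top2.png')[130:230,280:390],(396,360)),cv2.resize(cv2.imread('pics/side2.png')[120:300,240:410],(400,424))[:360]])
cv2.imwrite('pics/c3.png',cv2.imread('pics/side2.png')[120:310,230:410].repeat(3,0).repeat(3,1))
E
```

```text
t: 4.7
ee_pos: [607.8, -274.3, 141.4]
orientation: [-2.392, -2.035, 0.0]
ft_force: [1.2, 0.1, -0.7]
width: 37.2
grasp_force: 30.0
go [  0.3   1.4 100.4] [-0.001 -0.    -0.   ] t 4.7
```

View pics/c3.png

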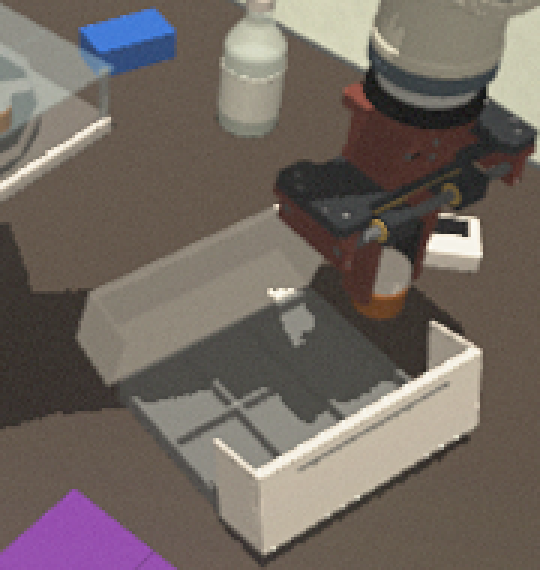

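The held jar hangs over the far right-hand cell and the gripper body clears both shells. I'll lower and release it.

```bash
python3 -m inch '[[[0,1,50,0,0,0,20],[0,1,80,0,0,0,20],[0,1,100,0,0,0,20],[0,1,100,0,0,0,20],[0,1,100,0,0,0,20],[0,1,100,0,0,0,53],[0,1,100,0,0,0,53],[0,1,100,0,0,0,53],[0,1,100,0,0,0,53],[0,1,60,0,0,0,53],[0,1,10,0,0,0,53],[0,1,-20,0,0,0,53]]]'
python3 - <<'E'
from h import *
go(541.5,227.6,170,-26)
E
```

```text
t: 6.0
ee_pos: [610.3, -276.5, 165.2]
orientation: [2.392, 2.032, 0.002]
ft_force: [-0.6, -0.9, 1.0]
width: 46.5
grasp_force: 0.0
go [ 486.4 -149.2   -5.7] [0.003 0.    0.292] t 6.0
```

```bash
python3 - <<'E'
from h import *
t=cam('top');s=cam('side')
G=255-cv2.cvtColor(t['frame'],cv2.COLOR_RGB2GRAY).astype(float)
k=G[174:193,180:199];w=np.clip(k-130,0,None);w[w<25]=0
yy,xx=np.mgrid[174:193,180:199];W=w.sum();u=(w*xx).sum()/W;v=(w*yy).sum()/W
C=np.cov(np.vstack([xx.ravel(),yy.ravel()]),aweights=w.ravel());e,V=np.linalg.eigh(C);d=V[:,1]*5
a=onz(t,u-d[0],v-d[1],108);b=onz(t,u+d[0],v+d[1],108);print(u,v,e,onz(t,u,v,108),np.degrees(np.arctan2(*(b-a)[1::-1])))
# white spoke lines / base front edge
A=onz(t,145,233,10);B=onz(t,239,229,10);print('base front yaw',A,B,np.degrees(np.arctan2(*(A-B)[1::-1]))-90)
im=np.zeros((600,800,3),np.uint8);im[:,:400]=cv2.resize(t['frame'][160:235,165:215],(400,600),interpolation=2)
im[:,400:]=cv2.resize(s['frame'][150:300,260:360],(400,600),interpolation=2);cv2.imwrite('pics/c4.png',im[:,:,::-1])
E
```

```text
188.95653533458412 183.07629768605378 [ 1.41067381 12.52355599] [540.92381135 227.10088886 108.        ] 61.44666901730478
base front yaw [393.02838153 381.39728865  10.        ] [408.20209953  78.24409063  10.        ] 2.865432620175099
```

View pics/c4.png

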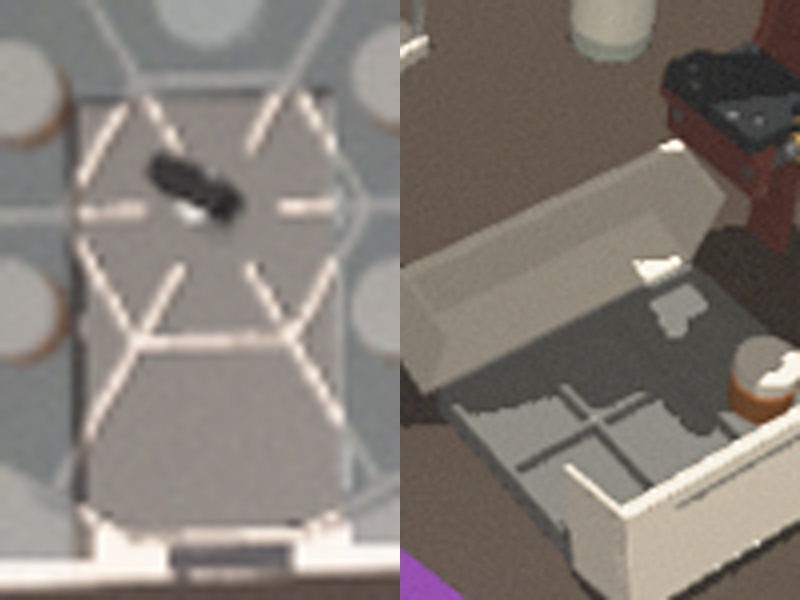

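The first jar stands in the far right-hand cell. The knob bar is at about 61.5° and the rotor spokes at about +1.5°. I'll go to the knob now.

```bash
python3 -m inch '[[[486,-149.5,0,0,0,0.337,40],[486,-149.5,0,0,0,0.337,40],[486,-149.5,0,0,0,0.337,40],[486,-149.5,0,0,0,0.337,40],[486,-149.5,0,0,0,0.337,40],[486,-149.5,0,0,0,0.337,40],[486,-149.5,0,0,0,0.337,40],[486,-149.5,0,0,0,0.337,40],[486,-149.5,0,0,0,0.337,40],[486,-149.5,0,0,0,0.337,40],[486,-149.5,0,0,0,0.337,40],[486,-149.5,0,0,0,0.337,40],[486,-149.5,0,0,0,0.337,40],[486,-149.5,0,0,0,0.337,40]]]'
python3 - <<'E'
from h import *
go(541,227.1,101,-28.5)
E
```

```text
t: 7.5
ee_pos: [540.1, 226.2, 161.3]
orientation: [2.702, 1.602, -0.001]
ft_force: [0.4, 0.6, 0.2]
width: 34.7
grasp_force: 0.0
go [ 1.3  0.4 60.3] [-0.     0.001 -0.003] t 7.5
```

```bash
python3 -m inch '[[[1.3,0.4,40,0,0,0,40],[1.3,0.4,60,0,0,0,40],[1.3,0.4,60,0,0,0,0],[1.3,0.4,60,0,0,0,0],[1.3,0.4,60,0,0,0,0],[1.3,0.4,60,0,0,0,0],[1.3,0.4,60,0,0,-0.05,0],[1.3,0.4,60,0,0,-0.15,0],[1.3,0.4,60,0,0,-0.27,0],[1.3,0.4,60,0,0,-0.39,0],[1.3,0.4,60,0,0,-0.51,0],[1.3,0.4,60,0,0,-0.63,0],[1.3,0.4,60,0,0,-0.75,0],[1.3,0.4,60,0,0,-0.87,0],[1.3,0.4,60,0,0,-0.97,0],[1.3,0.4,60,0,0,-1.04,0],[1.3,0.4,60,0,0,-1.072,0],[1.3,0.4,60,0,0,-1.072,0]]]'
python3 -m inch '[[[0,0,0,0,0,0,40],[0,0,0,0,0,0,40],[0,0,0,0,0,0,40],[0,0,-40,0,0,0,40],[0,0,-70,0,0,0,40]]]'
python3 - <<'E'
from h import *
go(541-200,227.1-60,170,0)
E
```

```text
t: 9.3
ee_pos: [541.8, 229.0, 102.9]
orientation: [1.502, 2.758, 0.003]
ft_force: [0.2, 1.2, 2.8]
width: 11.9
grasp_force: 30.0
t: 9.8
ee_pos: [540.8, 228.7, 172.3]
orientation: [-1.503, -2.758, 0.002]
ft_force: [-0.2, 1.1, -0.3]
width: 35.3
grasp_force: 0.0
go [  56.5 -201.3    2.6] [-0.001  0.     0.573] t 9.8
```

```bash
python3 -m inch '[[[-60,-182,0,0,0,0.57,68],[-60,-182,0,0,0,0.57,68],[-60,-182,0,0,0,0.57,68],[-60,-182,0,0,0,0.57,68],[-60,-182,0,0,0,0.57,68],[-60,-182,0,0,0,0.57,68]]]'
cat >> h.py <<'E'
def capfind(fn=None):
    t=cam('top');s=cam('side')
    p0=proj(t,[452,225,66]).astype(int); q0=proj(s,[452,225,66]).astype(int);r=[]
    for d,c,th in((t,p0,190),(s,q0,165)):
        f=d['frame'][c[1]-16:c[1]+17,c[0]-16:c[0]+17].min(2)
        n,l,st,ce=cv2.connectedComponentsWithStats(cv2.morphologyEx((f>th).astype(np.uint8),cv2.MORPH_OPEN,np.ones((3,3),np.uint8)))
        r+=[[(np.round(ce[i]+c-16,1),st[i,4],st[i,2:4]) for i in range(1,n)]]
        for x in r[-1]: print(x, np.round(onz(d,*x[0],66 if d is t else 62),1))
    if fn: cv2.imwrite(fn,np.hstack([cv2.resize(d['frame'][c[1]-50:c[1]+50,max(c[0]-50,0):c[0]+80],(400,308)) for d,c in((t,p0),(s,q0))])[:,:,::-1])
E
python3 - <<'E'
from h import *
o=status.get_obs();print(o['ee_pos'])
capfind('pics/c5.png')
E
```

```text
t: 10.4
ee_pos: [420.8, 79.3, 172.1]
orientation: [2.219, 2.223, 0.002]
ft_force: [0.2, -0.2, 0.5]
width: 59.7
grasp_force: 0.0
[420.83862282  79.30796189 172.11798347]
(array([206.5, 207. ]), np.int32(18), array([2, 9], dtype=int32)) [472.5 177.2  66. ]
(array([189.1, 212.5]), np.int32(110), array([11, 12], dtype=int32)) [454.9 231.1  66. ]
(array([180.3, 227.8]), np.int32(28), array([9, 4], dtype=int32)) [407.1 257.   66. ]
(array([167.6, 159.6]), np.int32(54), array([8, 8], dtype=int32)) [448.  232.1  62. ]
```

View pics/c5.png

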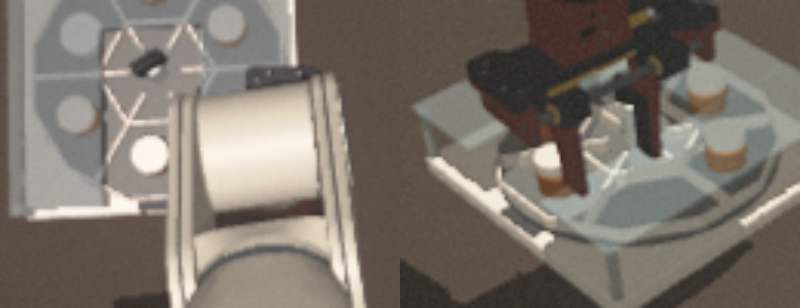

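The second jar is at the front slot (picture 1, about (150,155)), at roughly (454,230). I'll pick it.

```bash
python3 -m inch '[[[50,33,0,0,0,0,68],[100,33,20,0,0,0,68],[150.5,33,40,0,0,0,68],[150.5,33,60,0,0,0,68],[150.5,33,90,0,0,0,68],[150.5,33,106,0,0,0,68],[150.5,33,106,0,0,0,68],[150.5,33,106,0,0,0,20],[150.5,33,106,0,0,0,20],[150.5,33,106,0,0,0,20],[150.5,33,106,0,0,0,20],[150.5,33,106,0,0,0,20],[150.5,33,106,0,0,0,20],[150.5,33,90,0,0,0,20],[150.5,33,50,0,0,0,20],[150.5,33,10,0,0,0,20],[150.5,33,10,0,0,0,20]]]'
python3 -c "
from h import *
go(547,-264.1,141,-9.2)"
```

```text
t: 12.2
ee_pos: [456.0, 231.6, 166.3]
orientation: [2.216, 2.223, 0.013]
ft_force: [0.2, 0.2, -1.1]
width: 37.6
grasp_force: 30.0
go [-496.1   89.4   24.1] [ 0.008 -0.004  0.163] t 12.2
```

```bash
python3 -m inch '[[[-496,92,20,0,0,0.16,20],[-496,92,20,0,0,0.16,20],[-496,92,20,0,0,0.16,20],[-496,92,20,0,0,0.16,20],[-496,92,20,0,0,0.16,20],[-496,92,20,0,0,0.16,20],[-496,92,20,0,0,0.16,20],[-496,92,20,0,0,0.16,20],[-496,92,20,0,0,0.16,20],[-496,92,20,0,0,0.16,20],[-496,92,20,0,0,0.16,20],[-496,92,20,0,0,0.16,20],[-496,92,20,0,0,0.16,20],[-496,92,20,0,0,0.16,20],[-496,92,20,0,0,0.16,20]]]'
python3 -c "
from h import *
go(547,-264.1,41,-9.2)"
```

```text
t: 13.7
ee_pos: [546.6, -263.9, 141.7]
orientation: [-2.387, -2.042, 0.0]
ft_force: [0.4, -0.2, -0.4]
width: 37.2
grasp_force: 30.0
go [-1.000e-01  5.000e-01  1.007e+02] [-0.    -0.     0.005] t 13.7
```

```bash
python3 -m inch '[[[0,0,50,0,0,0,20],[0,0,80,0,0,0,20],[0,0,100,0,0,0,20],[0,0,100,0,0,0,20],[0,0,100,0,0,0,20],[0,0,100,0,0,0,52],[0,0,100,0,0,0,52],[0,0,100,0,0,0,52],[0,0,100,0,0,0,52],[0,0,60,0,0,0,52],[0,0,10,0,0,0,52],[0,0,-20,0,0,0,52]]]'
python3 - <<'E'
from h import *
t=cam('top');s=cam('side')
G=255-cv2.cvtColor(t['frame'],cv2.COLOR_RGB2GRAY).astype(float)
k=G[174:193,180:199];w=np.clip(k-130,0,None);w[w<25]=0
yy,xx=np.mgrid[174:193,180:199];W=w.sum();u=(w*xx).sum()/W;v=(w*yy).sum()/W
C=np.cov(np.vstack([xx.ravel(),yy.ravel()]),aweights=w.ravel());e,V=np.linalg.eigh(C);d=V[:,1]*5
a=onz(t,u-d[0],v-d[1],108);b=onz(t,u+d[0],v+d[1],108);print(u,v,e,onz(t,u,v,108),np.degrees(np.arctan2(*(b-a)[1::-1])))
go(541,227.6,160,32.5)
cv2.imwrite('pics/c6.png',np.hstack([cv2.resize(t['frame'][130:240,135:245],(400,400)),cv2.resize(s['frame'][150:310,240:400],(400,400))])[:,:,::-1])
E
```

```text
t: 14.9
ee_pos: [547.6, -266.0, 165.0]
orientation: [2.387, 2.038, 0.002]
ft_force: [1.0, -0.3, 0.7]
width: 45.9
grasp_force: 0.0
188.88298732812078 182.98490159072526 [ 2.38028437 10.52032159] [541.20526593 227.33522805 108.        ] 121.02232419372777
go [487.1 -85.6   4.8] [ 0.007  0.006 -0.724] t 15.0
```

View pics/c6.png

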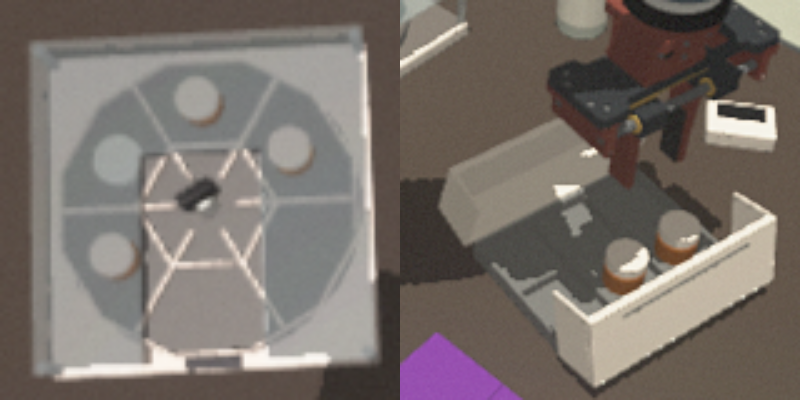

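Two jars are upright in their cells. On the carousel: jar lower-left, tin upper-left, jars at the back and upper right. I'll turn another +60°.

```bash
python3 -m inch '[[[487,-85.6,0,0,0,-0.722,40],[487,-85.6,0,0,0,-0.722,40],[487,-85.6,0,0,0,-0.722,40],[487,-85.6,0,0,0,-0.722,40],[487,-85.6,0,0,0,-0.722,40],[487,-85.6,0,0,0,-0.722,40],[487,-85.6,0,0,0,-0.722,40],[487,-85.6,0,0,0,-0.722,40],[487,-85.6,0,0,0,-0.722,40],[487,-85.6,0,0,0,-0.722,40],[487,-85.6,0,0,0,-0.722,40],[487,-85.6,0,0,0,-0.722,40],[487,-85.6,0,0,0,-0.722,40],[487,-85.6,0,0,0,-0.722,40]]]'
python3 - <<'E'
from h import *
go(541,227.6,101,32.2)
E
```

```text
t: 16.4
ee_pos: [538.1, 227.4, 161.3]
orientation: [-1.516, -2.751, 0.001]
ft_force: [1.0, 0.1, 0.2]
width: 35.0
grasp_force: 0.0
go [-1.4  2.6 60.3] [-0.001 -0.     0.001] t 16.4
```

```bash
python3 -m inch '[[[-1.4,2.6,40,0,0,0,40],[-1.4,2.6,60,0,0,0,40],[-1.4,2.6,60,0,0,0,0],[-1.4,2.6,60,0,0,0,0],[-1.4,2.6,60,0,0,0,0],[-1.4,2.6,60,0,0,0,0],[-1.4,2.6,60,0,0,-0.05,0],[-1.4,2.6,60,0,0,-0.15,0],[-1.4,2.6,60,0,0,-0.27,0],[-1.4,2.6,60,0,0,-0.39,0],[-1.4,2.6,60,0,0,-0.51,0],[-1.4,2.6,60,0,0,-0.63,0],[-1.4,2.6,60,0,0,-0.75,0],[-1.4,2.6,60,0,0,-0.87,0],[-1.4,2.6,60,0,0,-0.97,0],[-1.4,2.6,60,0,0,-1.03,0],[-1.4,2.6,60,0,0,-1.05,0],[-1.4,2.6,60,0,0,-1.05,0]]]'
python3 -m inch '[[[0,0,0,0,0,0,40],[0,0,0,0,0,0,40],[0,0,0,0,0,0,40],[0,0,-40,0,0,0,40],[0,0,-70,0,0,0,40]]]'
python3 - <<'E'
from h import *
go(421,80,172,0)
E
```

```text
t: 18.2
ee_pos: [542.3, 229.7, 103.0]
orientation: [-0.068, 3.138, 0.002]
ft_force: [1.2, 0.1, 5.8]
width: 11.9
grasp_force: 30.0
t: 18.7
ee_pos: [540.7, 229.0, 172.0]
orientation: [0.069, -3.139, 0.001]
ft_force: [0.5, 0.5, 0.7]
width: 35.3
grasp_force: 0.0
go [ 126.1 -143.6    0.4] [-2.000e-03 -1.000e-03  1.615e+00] t 18.7
```

```bash
python3 -m inch '[[[126,-144,0,0,0,1.615,68],[126,-144,0,0,0,1.615,68],[126,-144,0,0,0,1.615,68],[126,-144,0,0,0,1.615,68],[126,-144,0,0,0,1.615,68],[126,-144,0,0,0,1.615,68],[126,-144,0,0,0,1.615,68],[126,-144,0,0,0,1.615,68],[126,-144,0,0,0,1.615,68],[126,-144,0,0,0,1.615,68],[126,-144,0,0,0,1.615,68],[126,-144,0,0,0,1.615,68]]]'
python3 - <<'E'
from h import *
o=status.get_obs();print(o['ee_pos'])
capfind()
go(454,230,66,0)
E
```

```text
t: 19.9
ee_pos: [421.5, 79.7, 171.6]
orientation: [-2.223, -2.22, 0.0]
ft_force: [-0.3, -0.5, -0.2]
width: 60.3
grasp_force: 0.0
[421.47596872  79.71404875 171.57847317]
(array([206.5, 207.5]), np.int32(24), array([ 2, 12], dtype=int32)) [470.9 177.2  66. ]
(array([189.4, 213.5]), np.int32(106), array([11, 12], dtype=int32)) [451.8 230.1  66. ]
(array([180.3, 227.9]), np.int32(27), array([9, 4], dtype=int32)) [406.8 257.   66. ]
(array([167. , 160.1]), np.int32(56), array([9, 7], dtype=int32)) [445.5 231.3  62. ]
go [150.2  33.  105.6] [-0.     0.     0.003] t 20.0
```

```bash
python3 -m inch '[[[50,31,0,0,0,0,68],[100,31,20,0,0,0,68],[150,31,40,0,0,0,68],[150,31,60,0,0,0,68],[150,31,90,0,0,0,68],[150,31,106,0,0,0,68],[150,31,106,0,0,0,68],[150,31,106,0,0,0,20],[150,31,106,0,0,0,20],[150,31,106,0,0,0,20],[150,31,106,0,0,0,20],[150,31,106,0,0,0,20],[150,31,106,0,0,0,20],[150,31,90,0,0,0,20],[150,31,50,0,0,0,20],[150,31,10,0,0,0,20],[150,31,10,0,0,0,20]]]'
python3 -c "
from h import *
go(484.8,-254,141,-9.2)"
```

```text
t: 21.7
ee_pos: [455.5, 231.1, 166.2]
orientation: [2.219, 2.219, 0.013]
ft_force: [0.6, -0.5, -0.7]
width: 37.4
grasp_force: 30.0
go [-485.2   29.1   23.6] [ 0.008 -0.004  0.161] t 21.7
```

```bash
python3 -m inch '[[[-485,32,20,0,0,0.16,20],[-485,32,20,0,0,0.16,20],[-485,32,20,0,0,0.16,20],[-485,32,20,0,0,0.16,20],[-485,32,20,0,0,0.16,20],[-485,32,20,0,0,0.16,20],[-485,32,20,0,0,0.16,20],[-485,32,20,0,0,0.16,20],[-485,32,20,0,0,0.16,20],[-485,32,20,0,0,0.16,20],[-485,32,20,0,0,0.16,20],[-485,32,20,0,0,0.16,20],[-485,32,20,0,0,0.16,20],[-485,32,20,0,0,0.16,20],[-485,32,20,0,0,0.16,20]]]'
python3 -c "
from h import *
go(484.8,-254,41,-9.2)"
```

```text
t: 23.2
ee_pos: [484.7, -254.1, 141.7]
orientation: [-2.39, -2.039, 0.0]
ft_force: [0.0, -0.7, -1.0]
width: 37.6
grasp_force: 30.0
go [0.000e+00 1.000e-01 1.007e+02] [-0.    -0.     0.002] t 23.2
```

```bash
python3 -m inch '[[[0,0,50,0,0,0,20],[0,0,80,0,0,0,20],[0,0,100,0,0,0,20],[0,0,100,0,0,0,20],[0,0,100,0,0,0,20],[0,0,100,0,0,0,52],[0,0,100,0,0,0,52],[0,0,100,0,0,0,52],[0,0,100,0,0,0,52],[0,0,60,0,0,0,52],[0,0,10,0,0,0,52],[0,0,-20,0,0,0,52]]]'
python3 - <<'E'
from h import *
t=cam('top');s=cam('side')
G=255-cv2.cvtColor(t['frame'],cv2.COLOR_RGB2GRAY).astype(float)
k=G[174:193,180:199];w=np.clip(k-130,0,None);w[w<25]=0
yy,xx=np.mgrid[174:193,180:199];W=w.sum();u=(w*xx).sum()/W;v=(w*yy).sum()/W
C=np.cov(np.vstack([xx.ravel(),yy.ravel()]),aweights=w.ravel());e,V=np.linalg.eigh(C);d=V[:,1]*5
a=onz(t,u-d[0],v-d[1],108);b=onz(t,u+d[0],v+d[1],108);print(u,v,e,onz(t,u,v,108),np.degrees(np.arctan2(*(b-a)[1::-1])))
go(541,227.6,160,92.3)
cv2.imwrite('pics/c7.png',np.hstack([cv2.resize(t['frame'][130:240,135:245],(400,400)),cv2.resize(s['frame'][150:310,240:400],(400,400))])[:,:,::-1])
E
```

```text
t: 24.4
ee_pos: [485.5, -255.7, 164.8]
orientation: [2.39, 2.035, 0.002]
ft_force: [0.8, -0.3, -0.4]
width: 45.6
grasp_force: 0.0
188.590789087709 182.88911704312116 [ 2.18604444 10.02798924] [541.49664487 228.23991847 108.        ] -176.0005249655847
go [486.7 -24.1   4.7] [ 0.003  0.009 -1.771] t 24.5
```

View pics/c7.png

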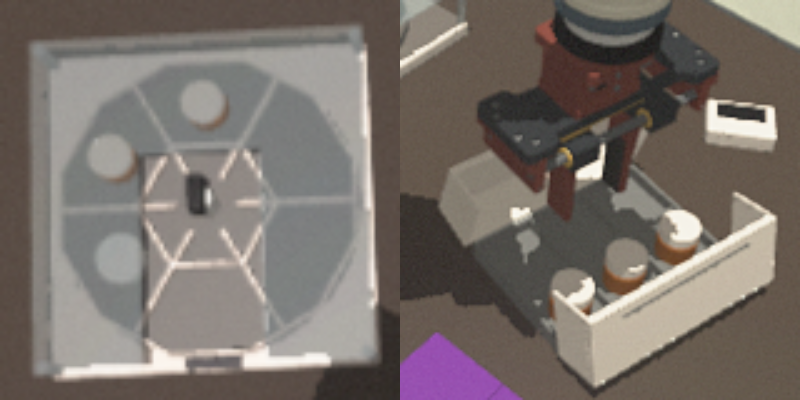

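Three jars are in. On the carousel the tin is lower-left, with jars upper-left and at the back. I'll turn +120°, gripping with the tool at −87.7°.

```bash
python3 -m inch '[[[487,-24,0,0,0,1.37,40],[487,-24,0,0,0,1.37,40],[487,-24,0,0,0,1.37,40],[487,-24,0,0,0,1.37,40],[487,-24,0,0,0,1.37,40],[487,-24,0,0,0,1.37,40],[487,-24,0,0,0,1.37,40],[487,-24,0,0,0,1.37,40],[487,-24,0,0,0,1.37,40],[487,-24,0,0,0,1.37,40],[487,-24,0,0,0,1.37,40],[487,-24,0,0,0,1.37,40],[487,-24,0,0,0,1.37,40],[487,-24,0,0,0,1.37,40],[487,-24,0,0,0,1.37,40]]]'
python3 - <<'E'
from h import *
go(541,227.6,101,-87.7)
print(status.get_obs()['qpos'][5])
E
```

```text
t: 26.0
ee_pos: [538.3, 228.0, 161.4]
orientation: [3.141, 0.062, -0.001]
ft_force: [-0.4, 0.4, 0.4]
width: 34.9
grasp_force: 0.0
go [ 2.7  0.4 60.4] [ 0.     0.001 -0.001] t 26.0
1.9118007921869125
```

```bash
python3 -m inch '[[[2.7,0.4,40,0,0,0,40],[2.7,0.4,60,0,0,0,40],[2.7,0.4,60,0,0,0,40],[2.7,0.4,60,0,0,0,0],[2.7,0.4,60,0,0,0,0],[2.7,0.4,60,0,0,0,0],[2.7,0.4,60,0,0,0,0]]]'
python3 -m inch '[[[0,0,0,0,0,-0.06,0],[0,0,0,0,0,-0.17,0],[0,0,0,0,0,-0.3,0],[0,0,0,0,0,-0.43,0],[0,0,0,0,0,-0.56,0],[0,0,0,0,0,-0.69,0],[0,0,0,0,0,-0.82,0],[0,0,0,0,0,-0.95,0],[0,0,0,0,0,-1.08,0],[0,0,0,0,0,-1.21,0],[0,0,0,0,0,-1.34,0],[0,0,0,0,0,-1.47,0],[0,0,0,0,0,-1.6,0],[0,0,0,0,0,-1.73,0],[0,0,0,0,0,-1.86,0],[0,0,0,0,0,-1.97,0],[0,0,0,0,0,-2.05,0],[0,0,0,0,0,-2.095,0],[0,0,0,0,0,-2.095,0]]]'
python3 -m inch '[[[0,0,0,0,0,0,40],[0,0,0,0,0,0,40],[0,0,0,0,0,0,40],[0,0,-40,0,0,0,40],[0,0,-70,0,0,0,40]]]'
python3 - <<'E'
from h import *
go(421,80,172,0)
E
```

```text
t: 26.7
ee_pos: [542.1, 229.6, 103.0]
orientation: [-3.14, -0.064, -0.004]
ft_force: [-0.5, 1.2, 4.3]
width: 11.6
grasp_force: 30.0
t: 28.6
ee_pos: [541.0, 230.2, 103.0]
orientation: [-1.512, -2.753, -0.002]
ft_force: [-4.3, 4.4, 8.0]
width: 11.8
grasp_force: 30.0
t: 29.1
ee_pos: [541.1, 228.8, 172.2]
orientation: [-1.514, -2.752, 0.002]
ft_force: [0.1, -0.7, -1.0]
width: 35.2
grasp_force: 0.0
go [ -61.4 -181.1    0.5] [-0.001  0.     0.565] t 29.1
```

```bash
python3 -m inch '[[[-61,-181,0,0,0,0.565,68],[-61,-181,0,0,0,0.565,68],[-61,-181,0,0,0,0.565,68],[-61,-181,0,0,0,0.565,68],[-61,-181,0,0,0,0.565,68],[-61,-181,0,0,0,0.565,68]]]'
python3 - <<'E'
from h import *
capfind()
go(454,230,66,0)
E
```

```text
t: 29.7
ee_pos: [421.3, 80.1, 172.1]
orientation: [2.222, 2.22, 0.001]
ft_force: [-0.2, 0.1, 0.7]
width: 60.1
grasp_force: 0.0
(array([206.5, 208.5]), np.int32(24), array([ 2, 12], dtype=int32)) [467.8 177.1  66. ]
(array([190.5, 213.2]), np.int32(87), array([ 9, 11], dtype=int32)) [452.7 226.7  66. ]
(array([180.3, 227.9]), np.int32(27), array([9, 4], dtype=int32)) [406.8 257.   66. ]
(array([167.9, 161. ]), np.int32(58), array([8, 9], dtype=int32)) [445.1 226.3  62. ]
go [148.8  31.5 106.2] [ 0.002 -0.     0.001] t 29.8
```

```bash
python3 -m inch '[[[50,31,0,0,0,0,68],[100,31,20,0,0,0,68],[145.5,31,40,0,0,0,68],[145.5,31,60,0,0,0,68],[145.5,31,90,0,0,0,68],[145.5,31,106,0,0,0,68],[145.5,31,106,0,0,0,68],[145.5,31,106,0,0,0,20],[145.5,31,106,0,0,0,20],[145.5,31,106,0,0,0,20],[145.5,31,106,0,0,0,20],[145.5,31,106,0,0,0,20],[145.5,31,106,0,0,0,20],[145.5,31,90,0,0,0,20],[145.5,31,50,0,0,0,20],[145.5,31,10,0,0,0,20],[145.5,31,10,0,0,0,20]]]'
python3 -c "
from h import *
go(619.2,-212,141,-9.2)"
```

```text
t: 31.5
ee_pos: [454.9, 227.4, 166.3]
orientation: [2.219, 2.219, 0.013]
ft_force: [0.7, 0.6, -0.7]
width: 37.3
grasp_force: 30.0
go [-439.5  164.1   25. ] [ 0.008 -0.004  0.16 ] t 31.5
```

```bash
python3 -m inch '[[[-439,166.5,20,0,0,0.16,20],[-439,166.5,20,0,0,0.16,20],[-439,166.5,20,0,0,0.16,20],[-439,166.5,20,0,0,0.16,20],[-439,166.5,20,0,0,0.16,20],[-439,166.5,20,0,0,0.16,20],[-439,166.5,20,0,0,0.16,20],[-439,166.5,20,0,0,0.16,20],[-439,166.5,20,0,0,0.16,20],[-439,166.5,20,0,0,0.16,20],[-439,166.5,20,0,0,0.16,20],[-439,166.5,20,0,0,0.16,20],[-439,166.5,20,0,0,0.16,20],[-439,166.5,20,0,0,0.16,20],[-439,166.5,20,0,0,0.16,20]]]'
python3 -c "
from h import *
go(619.2,-212,41,-9.2)"
```

```text
t: 33.0
ee_pos: [618.5, -211.5, 141.9]
orientation: [-2.39, -2.039, -0.0]
ft_force: [-0.3, -0.4, -0.6]
width: 37.6
grasp_force: 30.0
go [ -0.3   0.7 100.9] [ 0.    -0.     0.002] t 33.0
```

```bash
python3 -m inch '[[[0,0,50,0,0,0,20],[0,0,80,0,0,0,20],[0,0,100,0,0,0,20],[0,0,100,0,0,0,20],[0,0,100,0,0,0,20],[0,0,100,0,0,0,52],[0,0,100,0,0,0,52],[0,0,100,0,0,0,52],[0,0,100,0,0,0,52],[0,0,60,0,0,0,52],[0,0,10,0,0,0,52],[0,0,-20,0,0,0,52]]]'
python3 - <<'E'
from h import *
t=cam('top');s=cam('side')
G=255-cv2.cvtColor(t['frame'],cv2.COLOR_RGB2GRAY).astype(float)
k=G[174:193,180:199];w=np.clip(k-130,0,None);w[w<25]=0
yy,xx=np.mgrid[174:193,180:199];W=w.sum();u=(w*xx).sum()/W;v=(w*yy).sum()/W
C=np.cov(np.vstack([xx.ravel(),yy.ravel()]),aweights=w.ravel());e,V=np.linalg.eigh(C);d=V[:,1]*5
a=onz(t,u-d[0],v-d[1],108);b=onz(t,u+d[0],v+d[1],108);print(u,v,e,onz(t,u,v,108),np.degrees(np.arctan2(*(b-a)[1::-1])))
go(541,228,160,32.3)
cv2.imwrite('pics/c8.png',np.hstack([cv2.resize(t['frame'][130:240,135:245],(400,400)),cv2.resize(s['frame'][150:310,240:400],(400,400))])[:,:,::-1])
E
```

```text
t: 34.2
ee_pos: [619.7, -213.3, 165.2]
orientation: [2.39, 2.035, 0.003]
ft_force: [-0.0, -0.5, -0.3]
width: 45.4
grasp_force: 0.0
188.9158149542765 182.9792899408284 [ 2.38976136 10.57630167] [541.22317487 227.23520944 108.        ] 120.84867629283819
go [ 423.5 -150.     5.2] [ 0.008  0.005 -0.724] t 34.3
```

View pics/c8.png

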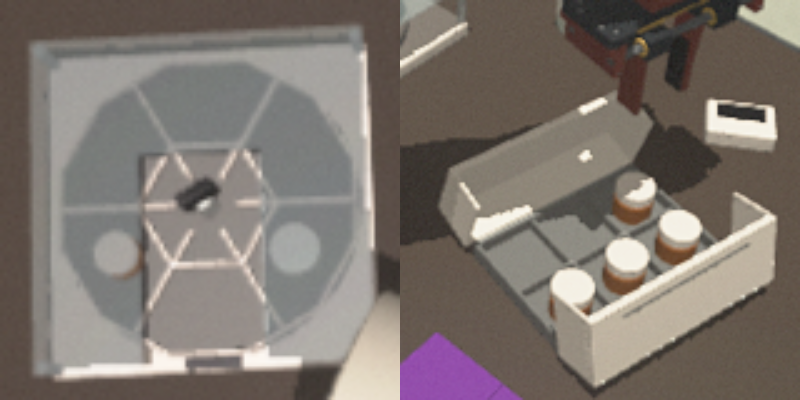

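Four jars are in. The last jar is lower-left and the tin lower-right, so one more +60° turn.

```bash
python3 -m inch '[[[423.5,-150,0,0,0,-0.724,40],[423.5,-150,0,0,0,-0.724,40],[423.5,-150,0,0,0,-0.724,40],[423.5,-150,0,0,0,-0.724,40],[423.5,-150,0,0,0,-0.724,40],[423.5,-150,0,0,0,-0.724,40],[423.5,-150,0,0,0,-0.724,40],[423.5,-150,0,0,0,-0.724,40],[423.5,-150,0,0,0,-0.724,40],[423.5,-150,0,0,0,-0.724,40],[423.5,-150,0,0,0,-0.724,40],[423.5,-150,0,0,0,-0.724,40],[423.5,-150,0,0,0,-0.724,40]]]'
python3 - <<'E'
from h import *
go(541,228,101,32.2)
E
```

```text
t: 35.6
ee_pos: [538.1, 227.6, 161.3]
orientation: [-1.518, -2.75, 0.001]
ft_force: [-0.5, -0.7, 0.1]
width: 35.1
grasp_force: 0.0
go [-1.2  2.7 60.3] [-0.001  0.     0.   ] t 35.6
```

```bash
python3 -m inch '[[[-1.2,2.6,40,0,0,0,40],[-1.2,2.6,60,0,0,0,40],[-1.2,2.6,60,0,0,0,0],[-1.2,2.6,60,0,0,0,0],[-1.2,2.6,60,0,0,0,0],[-1.2,2.6,60,0,0,0,0],[-1.2,2.6,60,0,0,-0.05,0],[-1.2,2.6,60,0,0,-0.15,0],[-1.2,2.6,60,0,0,-0.27,0],[-1.2,2.6,60,0,0,-0.39,0],[-1.2,2.6,60,0,0,-0.51,0],[-1.2,2.6,60,0,0,-0.63,0],[-1.2,2.6,60,0,0,-0.75,0],[-1.2,2.6,60,0,0,-0.87,0],[-1.2,2.6,60,0,0,-0.97,0],[-1.2,2.6,60,0,0,-1.03,0],[-1.2,2.6,60,0,0,-1.05,0],[-1.2,2.6,60,0,0,-1.05,0]]]'
python3 -m inch '[[[0,0,0,0,0,0,40],[0,0,0,0,0,0,40],[0,0,0,0,0,0,40],[0,0,-40,0,0,0,40],[0,0,-70,0,0,0,40]]]'
python3 -m inch '[[[126,-144,0,0,0,1.615,68],[126,-144,0,0,0,1.615,68],[126,-144,0,0,0,1.615,68],[126,-144,0,0,0,1.615,68],[126,-144,0,0,0,1.615,68],[126,-144,0,0,0,1.615,68],[126,-144,0,0,0,1.615,68],[126,-144,0,0,0,1.615,68],[126,-144,0,0,0,1.615,68],[126,-144,0,0,0,1.615,68],[126,-144,0,0,0,1.615,68],[126,-144,0,0,0,1.615,68]]]'
python3 - <<'E'
from h import *
capfind()
go(454,230,66,0)
E
```

```text
t: 37.4
ee_pos: [541.8, 229.7, 103.0]
orientation: [-0.067, 3.138, 0.001]
ft_force: [1.2, -2.1, 6.7]
width: 11.8
grasp_force: 30.0
t: 37.9
ee_pos: [540.3, 229.5, 172.1]
orientation: [0.067, -3.139, 0.001]
ft_force: [-1.0, -0.1, 0.6]
width: 35.1
grasp_force: 0.0
t: 39.1
ee_pos: [421.0, 80.3, 171.6]
orientation: [-2.224, -2.219, 0.0]
ft_force: [-0.3, -1.1, 0.1]
width: 59.6
grasp_force: 0.0
(array([206.5, 209. ]), np.int32(26), array([ 2, 13], dtype=int32)) [466.2 177.   66. ]
(array([189.8, 212.1]), np.int32(99), array([10, 11], dtype=int32)) [456.1 229.   66. ]
(array([180.3, 227.8]), np.int32(28), array([9, 4], dtype=int32)) [407.1 257.   66. ]
(array([167.5, 159.9]), np.int32(47), array([8, 7], dtype=int32)) [447.  231.2  62. ]
go [149.7  33.3 105.6] [-0.     0.     0.002] t 39.2
```

```bash
python3 -m inch '[[[50,34,0,0,0,0,68],[100,34,20,0,0,0,68],[149,34,40,0,0,0,68],[149,34,60,0,0,0,68],[149,34,90,0,0,0,68],[149,34,106,0,0,0,68],[149,34,106,0,0,0,68],[149,34,106,0,0,0,20],[149,34,106,0,0,0,20],[149,34,106,0,0,0,20],[149,34,106,0,0,0,20],[149,34,106,0,0,0,20],[149,34,106,0,0,0,20],[149,34,90,0,0,0,20],[149,34,50,0,0,0,20],[149,34,10,0,0,0,20],[149,34,10,0,0,0,20]]]'
python3 -c "
from h import *
go(557,-202,141,-9.2)"
```

```text
t: 40.9
ee_pos: [458.1, 230.5, 166.2]
orientation: [2.22, 2.218, 0.013]
ft_force: [-0.0, 0.3, -0.6]
width: 37.7
grasp_force: 30.0
go [-432.5   99.1   24.4] [ 0.007 -0.004  0.16 ] t 40.9
```

```bash
python3 -m inch '[[[-432,101.5,20,0,0,0.16,20],[-432,101.5,20,0,0,0.16,20],[-432,101.5,20,0,0,0.16,20],[-432,101.5,20,0,0,0.16,20],[-432,101.5,20,0,0,0.16,20],[-432,101.5,20,0,0,0.16,20],[-432,101.5,20,0,0,0.16,20],[-432,101.5,20,0,0,0.16,20],[-432,101.5,20,0,0,0.16,20],[-432,101.5,20,0,0,0.16,20],[-432,101.5,20,0,0,0.16,20],[-432,101.5,20,0,0,0.16,20],[-432,101.5,20,0,0,0.16,20],[-432,101.5,20,0,0,0.16,20]]]'
python3 -c "
from h import *
go(557,-202,41,-9.2)"
```

```text
t: 42.3
ee_pos: [556.2, -201.6, 141.7]
orientation: [-2.391, -2.037, 0.0]
ft_force: [-0.3, 0.7, -1.0]
width: 37.6
grasp_force: 30.0
go [ -0.2   0.8 100.7] [-0.    -0.     0.001] t 42.3
```

```bash
python3 -m inch '[[[0,0.8,50,0,0,0,20],[0,0.8,80,0,0,0,20],[0,0.8,100,0,0,0,20],[0,0.8,100,0,0,0,20],[0,0.8,100,0,0,0,20],[0,0.8,100,0,0,0,52],[0,0.8,100,0,0,0,52],[0,0.8,100,0,0,0,52],[0,0.8,100,0,0,0,52],[0,0.8,60,0,0,0,52],[0,0.8,10,0,0,0,52],[0,0.8,-40,0,0,0,52]]]'
python3 -m inch '[[[200,0,-70,0,0,0,0],[200,0,-70,0,0,0,0],[200,0,-70,0,0,0,0],[200,0,-70,0,0,0,0],[200,0,-70,0,0,0,0],[200,0,-70,0,0,0,0]]]'
python3 - <<'E'
from h import *
t=cam('top');s=cam('side')
cv2.imwrite('pics/c9.png',np.hstack([cv2.resize(t['frame'][130:230,280:380],(400,400)),cv2.resize(s['frame'][150:310,240:400],(400,400))])[:,:,::-1])
a=np.radians(-9.2)
for nm,p in (('l edge',(0,71+48,83)),('r edge',(0,-119,83)),('l far',(102,119,83)),('l near',(-102,119,83)),('r far',(102,-119,83)),('r near',(-102,-119,83))):
    q=np.array([552+np.cos(a)*p[0]-np.sin(a)*p[1],-233+np.sin(a)*p[0]+np.cos(a)*p[1],p[2]])
    print(nm,np.round(q,1),np.round((proj(t,q)-[280,130])*4),np.round((proj(s,q)-[240,150])*2.5))
E
```

```text
t: 43.5
ee_pos: [556.5, -202.9, 182.9]
orientation: [-2.392, -2.035, 0.001]
ft_force: [1.3, -0.1, 0.1]
width: 45.5
grasp_force: 0.0
t: 44.1
ee_pos: [589.6, -4.2, 252.5]
orientation: [2.389, 2.038, 0.002]
ft_force: [-0.8, -1.4, 0.2]
width: 1.7
grasp_force: 0.0
l edge [ 571.  -115.5   83. ] [ 83. 182.] [125. 118.]
r edge [ 533.  -350.5   83. ] [389. 232.] [299. 285.]
l far [ 671.7 -131.8   83. ] [103.  55.] [207.  81.]
l near [470.3 -99.2  83. ] [ 62. 311.] [ 36. 160.]
r far [ 633.7 -366.8   83. ] [406. 104.] [388. 234.]
r near [ 432.3 -334.2   83. ] [372. 362.] [202. 342.]
```

View pics/c9.png

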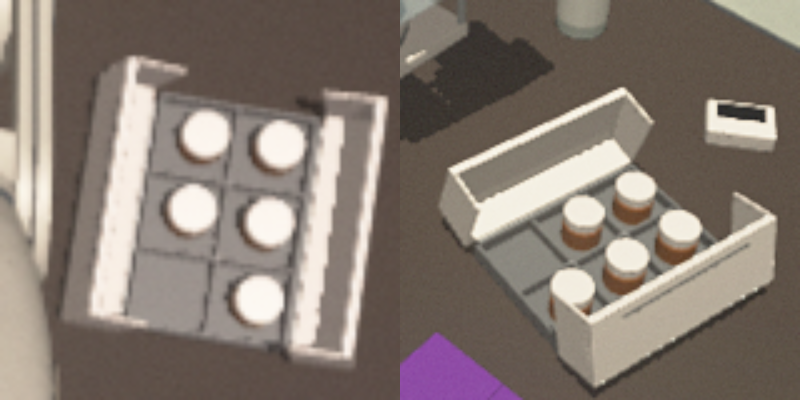

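All five jars stand in cells and both shells are open about 75–80°. With closed fingers I'll go outside the left shell first.

```bash
python3 -m inch '[[[-50,0,40,0,0,0,0],[-82,0,80,0,0,0,0],[-82,0,120,0,0,0,0],[-82,0,158,0,0,0,0],[-82,0,158,0,0,0,0],[-82,0,158,0,0,0,0],[-82,0,158,0,0,0,0]]]'
cat >> h.py <<'E'
def case(p):
    a=np.radians(-9.2); d=np.array(p[:2])-[552,-233]; return np.round([np.cos(a)*d[0]+np.sin(a)*d[1],-np.sin(a)*d[0]+np.cos(a)*d[1],p[2]],1)
E
python3 -c "
from h import *
o=status.get_obs();print(case(o['ee_pos']),o['ft_force'])"
```

```text
t: 44.9
ee_pos: [577.3, -87.3, 95.6]
orientation: [2.392, 2.033, 0.003]
ft_force: [0.1, -0.3, 1.2]
width: 0.7
grasp_force: 0.0
[  1.7 147.8  95.6] [ 0.09579468 -0.30349198  1.16165485]
```

```bash
python3 -m inch '[[[-15,0,0,0,0,0,0],[-26,0,0,0,0,0,0],[-32,0,-1,0,0,0,0],[-38,0,-3,0,0,0,0],[-44,0,-5,0,0,0,0],[-50,0,-7,0,0,0,0],[-56,0,-9,0,0,0,0],[-62,0,-9.5,0,0,0,0],[-68,0,-10,0,0,0,0],[-74,0,-10,0,0,0,0],[-80,0,-9,0,0,0,0],[-86,0,-8,0,0,0,0],[-92,0,-6,0,0,0,0],[-92,0,-6,0,0,0,0]]]'
python3 - <<'E'
from h import *
o=status.get_obs();print(case(o['ee_pos']),o['ft_force'])
s=cam('side');t=cam('top')
cv2.imwrite('pics/c10.png',np.hstack([cv2.resize(t['frame'][130:230,280:380],(400,400)),cv2.resize(s['frame'][150:310,240:400],(400,400))])[:,:,::-1])
E
```

```text
t: 46.3
ee_pos: [560.9, -178.3, 99.2]
orientation: [-2.393, -2.035, 0.001]
ft_force: [0.2, 0.1, 0.9]
width: 0.2
grasp_force: 0.1
[ 0.  55.4 99.2] [0.15848486 0.05087591 0.87889157]
```

View pics/c10.png

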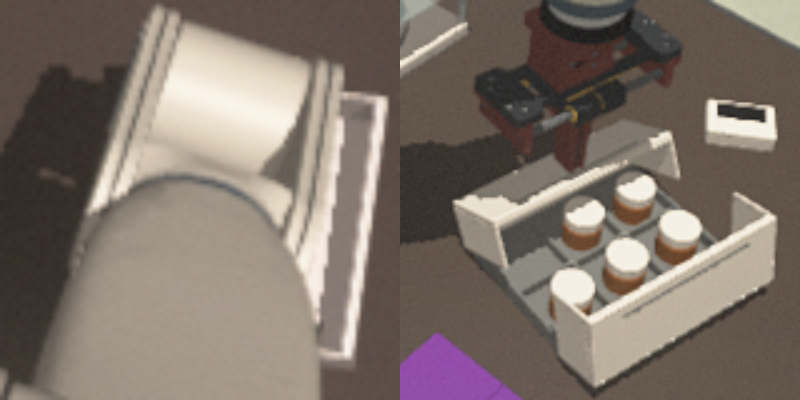

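The left shell is following and is now tipped inwards (side view). I'll continue over and down.

```bash
python3 -m inch '[[[-6,0,2,0,0,0,0],[-12,0,5,0,0,0,0],[-18,0,8.5,0,0,0,0],[-23,0,12,0,0,0,0],[-27,0,15.5,0,0,0,0],[-30,0,18.5,0,0,0,0],[-32,0,20.5,0,0,0,0],[-32,0,20.5,0,0,0,0]]]'
python3 - <<'E'
from h import *
o=status.get_obs();print(case(o['ee_pos']),o['ft_force'])
E
```

```text
t: 47.2
ee_pos: [556.2, -208.9, 79.4]
orientation: [-2.393, -2.035, -0.001]
ft_force: [0.9, 2.8, 4.0]
width: 0.9
grasp_force: 2.0
[ 0.3 24.5 79.4] [0.90827585 2.76011612 4.02153128]
```

```bash
python3 -m inch '[[[0,0,1,0,0,0,0],[0,0,1,0,0,0,0],[0,0,1,0,0,0,0]]]';python3 -m inch '[[[0,0,0.7,0,0,0,0],[0,0,0.7,0,0,0,0],[0,0,0.7,0,0,0,0]]]'
```

```text
t: 47.5
ee_pos: [556.2, -208.9, 79.3]
orientation: [-2.393, -2.036, -0.0]
ft_force: [-4.0, 2.4, 12.1]
width: 0.4
grasp_force: 6.1
t: 47.8
ee_pos: [556.3, -208.9, 79.2]
orientation: [2.393, 2.036, 0.0]
ft_force: [-5.2, 3.2, 18.8]
width: 0.7
grasp_force: 9.1
```

Hard stop felt at roof height 60 mm, so the left half is shut. Now the right half.

```bash
python3 -m inch '[[[0,0,-45,0,0,0,0],[0,0,-85,0,0,0,0],[-50,0,-85,0,0,0,0],[-100,0,-85,0,0,0,0],[-150,0,-85,0,0,0,0],[-176,0,-85,0,0,0,0],[-176,0,-85,0,0,0,0],[-176,0,-50,0,0,0,0],[-176,0,-17,0,0,0,0],[-176,0,-17,0,0,0,0],[-176,0,-17,0,0,0,0],[-176,0,-17,0,0,0,0]]]'
python3 - <<'E'
from h import *
o=status.get_obs();print(case(o['ee_pos']),o['ft_force'])
s=cam('side');t=cam('top')
cv2.imwrite('pics/c11.png',np.hstack([cv2.resize(t['frame'][130:230,280:380],(400,400)),cv2.resize(s['frame'][150:310,240:400],(400,400))])[:,:,::-1])
E
```

```text
t: 49.0
ee_pos: [529.1, -382.8, 96.1]
orientation: [2.391, 2.035, 0.001]
ft_force: [-0.3, 0.2, -0.3]
width: 0.6
grasp_force: 0.0
[   1.3 -151.5   96.1] [-0.3410033   0.18177882 -0.27472153]
```

View pics/c11.png

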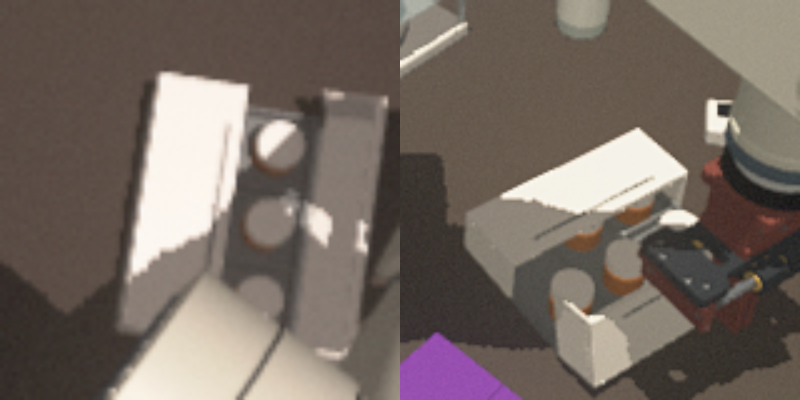

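The left shell is shut and the gripper is outside the right one. I'll mirror the push.

```bash
python3 -m inch '[[[15,0,0,0,0,0,0],[26,0,0,0,0,0,0],[32,0,-1,0,0,0,0],[38,0,-3,0,0,0,0],[44,0,-5,0,0,0,0],[50,0,-7,0,0,0,0],[56,0,-9,0,0,0,0],[62,0,-9.5,0,0,0,0],[68,0,-10,0,0,0,0],[74,0,-10,0,0,0,0],[80,0,-9,0,0,0,0],[86,0,-8,0,0,0,0],[92,0,-6,0,0,0,0],[92,0,-6,0,0,0,0]]]'
python3 -m inch '[[[6,0,2,0,0,0,0],[12,0,5,0,0,0,0],[18,0,8.5,0,0,0,0],[23,0,12,0,0,0,0],[27,0,15.5,0,0,0,0],[30,0,18.5,0,0,0,0],[32,0,20.5,0,0,0,0],[32,0,20.5,0,0,0,0]]]'
python3 -m inch '[[[0,0,1,0,0,0,0],[0,0,1,0,0,0,0],[0,0,1,0,0,0,0]]]'
python3 - <<'E'
from h import *
o=status.get_obs();print(case(o['ee_pos']),o['ft_force'])
E
```

```text
t: 50.5
ee_pos: [543.1, -290.6, 100.5]
orientation: [-2.392, -2.036, -0.001]
ft_force: [-0.5, -0.3, 2.3]
width: 0.5
grasp_force: 1.0
t: 51.3
ee_pos: [547.9, -259.5, 79.4]
orientation: [-2.392, -2.036, 0.0]
ft_force: [-0.1, -0.4, 0.4]
width: 0.6
grasp_force: 0.5
t: 51.6
ee_pos: [547.9, -259.7, 79.3]
orientation: [-2.393, -2.035, -0.001]
ft_force: [-0.5, 5.0, 8.7]
width: 0.4
grasp_force: 4.4
[  0.2 -27.   79.3] [-0.51925171  4.97996098  8.71009663]
```

```bash
python3 -m inch '[[[0,0,1,0,0,0,0],[0,0,1,0,0,0,0],[0,0,1,0,0,0,0]]]'
python3 -m inch '[[[0,0,-20,0,0,0,0],[26,0,-20,0,0,0,0],[26,0,-12,0,0,0,0],[26,0,-4,0,0,0,0],[26,0,-1,0,0,0,0],[26,0,0,0,0,0,0],[26,0,0,0,0,0,0]]]'
python3 -m inch '[[[0,0,-45,0,0,0,0],[0,0,-85,0,0,0,0],[50,0,-130,0,0,0,0],[100,0,-150,0,0,0,0],[150,0,-150,0,0,0,0],[200,0,-150,0,0,0,0],[240,0,-150,0,0,0,0],[240,0,-150,0,0,0,0]]]'
python3 - <<'E'
from h import *
s=cam('side');t=cam('top')
cv2.imwrite('pics/c12.png',np.hstack([cv2.resize(t['frame'][100:250,135:385],(400,240)),cv2.resize(s['frame'][100:310,140:400],(400,323))[:240]])[:,:,::-1])
cv2.imwrite('pics/c12.png',np.vstack([cv2.resize(t['frame'][100:240,140:400],(540,290)),cv2.resize(s['frame'][90:300,120:410],(540,310+0))])[:,:,::-1])
E
```

```text
t: 51.9
ee_pos: [547.9, -259.7, 79.2]
orientation: [-2.393, -2.035, -0.001]
ft_force: [-2.0, 6.4, 17.5]
width: 0.7
grasp_force: 8.5
t: 52.6
ee_pos: [551.4, -234.7, 79.2]
orientation: [-2.392, -2.033, 0.001]
ft_force: [-6.7, 6.6, 23.8]
width: 0.2
grasp_force: 12.2
t: 53.4
ee_pos: [590.8, 5.8, 227.1]
orientation: [-2.389, -2.039, 0.0]
ft_force: [0.3, -0.7, 0.3]
width: 0.5
grasp_force: 0.0
```

View pics/c12.png

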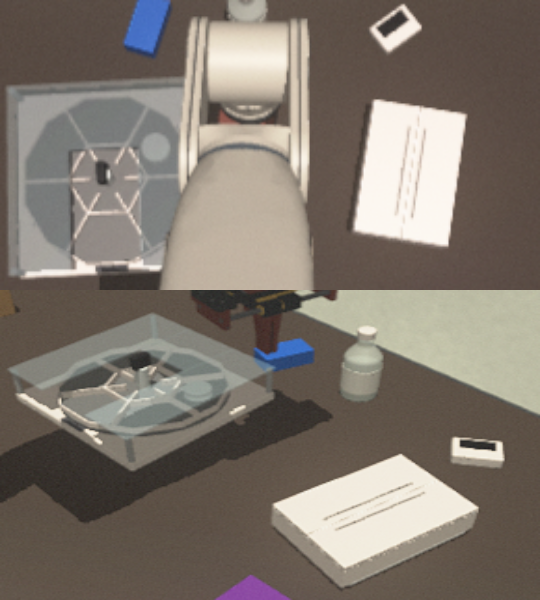

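The case is fully shut with its edges meeting. The carousel holds only the tin and the bystanders haven't moved. I'm handing in.

```bash
python3 -c "
from workcell import ctrl
print(ctrl.close_job())"
```

```text
the job is handed in; nothing more can be done
None
```

All five amber jars are packed upright, one to a cell, both shell halves are fully shut, only the tin is left on the carousel, and I handed the job in after about 53 s of robot time.

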